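# Set the rotary stage's dial to the long scale line and lock it

### The job

Set the rotary stage for the next test: push the upright lug on its dial round with a fingertip until the dial's index line lines up with the one long scale line on the ring around it, and leave it there. Then push the tab of the locking slide, on the side of the stage, fully home towards the dial. Grip and lift nothing, do not shift the stage or its scale ring, and leave the weights, the jaw insert and the roller beside it where they stand.

Things in the scene. Friction and masses are not known exactly. Their poses are not given: they have to be found in the camera images.
- stage_axis (a point): point on the rotary stage's vertical turning axis, at the top face of its dial (44 mm above the desk). The dial is an aluminium disc 128 mm across; round it shows a dark scale ring, 172 mm across, top 41 mm above the desk; below is a grey round base 180 mm across. Axes as those of stage.
- index_mark (a point): outer end of the dial's index line at the gap to the ring, 66 mm from the axis, 44 mm above the desk; turns with the dial, its x axis pointing outward along the line. The index line is the only radial line on the dial, black, 4 mm wide, exactly opposite the lug.
- target_line (a point): inner end of the target: the one long white line on the scale ring (4 mm wide, 17 mm long, a 5 mm steel pin at its outer end), 66 mm from the axis, 41 mm above the desk, x axis outward along the line. The other lines, every 10 degrees, are short and thin. When the dial is right, index_mark stands directly over this point. The ring is very stiff.
- lug_center (a point): centre of the dial's upright steel lug, 47 mm from the axis, 58 mm above the desk, opposite the index line; push it on a flat side. It is 16 mm long radially, 24 mm wide along the turning direction and stands from 44 to 72 mm above the desk, in two halves (lug_a, lug_b) 2 mm apart. The dial turns with friction (about 2 N at the lug) and stays where it is left.
- lug_a: the half of the lug that a clockwise push (seen from above) bears on, 11 mm wide along the direction of turning; origin at the centre of its foot, on the dial's top
- lug_b: the half of the lug that an anticlockwise push bears on, 11 mm wide along the direction of turning; origin at the centre of its foot, on the dial's top
- dial (a joint): angle of the dial on the stage, rad, growing anticlockwise seen from above; stops at -1.7 and 1.7; 0 when the index line points along the stage's x axis. It starts 0.4 to 1.9 rad anticlockwise of the target line, so it has to be turned clockwise.
- lock_slide (a joint): travel of the locking slide, m: 0 drawn right out, 0.024 fully home against its stop (starts at 0 to 0.006). It moves along the stage's y axis, towards the dial as it grows, against about 2 N of friction, and stays where it is left. Its housing, 40 mm wide and 25 mm high, reaches out to 150 mm from the axis.
- lock_tab (a point): centre of the upright steel tab on the locking slide, 46 mm above the desk, 128 mm from the dial's axis with the slide drawn out, 104 mm when home; y axis outward, away from the dial. The tab is 22 mm wide, 16 mm thick along its travel, and stands from 32 to 60 mm above the desk on a plate of 28 x 30 mm; push its outer flat side.
- tab_outer: the outer half of the tab (away from the dial), 7 mm thick; origin at the centre of its foot, 30 mm above the desk
- tab_inner: the inner half of the tab (towards the dial), 7 mm thick, 2 mm from the outer half; origin at the centre of its foot, 30 mm above the desk
- stage: the whole stage, 3.5 kg, standing loose on rubber feet; origin on the desk under the turning axis. Its x axis points away from the robot and its y axis to the robot's left (turned up to 0.3 rad), z up; the locking slide lies on its +y side. Pushes over about 15 N shift it.
- weight_1: brass check weight with a knob, 38 mm across, 60 mm high, standing loose just behind the stage; origin at the centre of its underside. To be left alone.
- weight_2: smaller brass check weight, 30 mm across, 47 mm high, loose, to the right of the stage; origin at the centre of its underside. To be left alone.
- jaw_insert_1: serrated wedge jaw, 64 x 28 x 19 mm, loose, to the right of the stage at the front; origin at the centre of its underside. To be left alone.
- roller_1: steel roller, 20 mm across and 60 mm high, standing loose on its end to the left of the stage, beyond the locking slide; origin at the centre of its underside. To be left alone.

How it is judged:
By the outcome, as a careful person would: the job done as asked, in the order asked, and still so for the second after the job is handed in, with the robot touching nothing.
It also fails if it takes over 53 s, if anything falls off the work surface, if the arm or the gripper's body presses on something with over 40 N, if the wrist force passes 120 N, or if a joint passes its speed limit or range.

### The arm

A 7-joint arm with a two-finger parallel gripper is mounted at the origin on a cart in front of the work surface, level with it; the furniture and walls round the work are solid. World frame = base frame: x ahead of the robot, y to its left, z up, the work surface at z = 0. Lengths are in m, angles in rad, forces in N, time in s.
With the tool pointing down it reaches from about 0.375 to 0.925 m from the base axis. Payload 3.1 kg.
Tool frame: the origin (TCP) lies between the finger pads; the fingertips stand 8 mm ahead of it and the grasp point (between the pads) lies 11 mm behind it; x points along the fingers, y is the direction in which the jaws open and shut, and the axes are right-handed (so a half turn about x gives the same grasp; the last joint's range is limited). The gripper opens to 85 mm and grips with 20 to 120 N. Pads are 22 mm wide; open, the fingers measure 114 mm over their backs; the gripper's body (76 mm by 85 mm) begins 54 mm behind the grasp point. The pads swing forward as they close: fully open they stand 13 mm farther back than shut.
Start: joints at [-1.317, 0.383, 0.044, 1.598, -0.018, 1.161, -0.05], TCP at [0.224, 0.61, 0.239] pointing down, gripper open.
Joint ranges: [-2.61, 2.61], [-0.41, 2.15], [-1.48, 1.57], [0, 2.5], [-1.57, 4.71], [0.05, 1.97], [-2.85, 2.85]. Speed limits (rad/s): [2.79, 2.79, 3.14, 3.14, 3.14, 3.14, 3.14].

### API

Orientations are given as a rotation vector (axis times angle).
In Python, from station import r, eyes, close_job, silhouettes, place_of gives the robot as it stands.
- The arm moves only by the shell command python3 -m crank 'ROWS' [FORCE]. ROWS is JSON, a list of rows, each a list of 3 entries, a list of its own where there are three numbers: the finger opening in mm, from 0 to 85.4, then the shift along the tool's x, y, z in mm, then the turn, a rotation vector about the tool's x, y, z in degrees. In form: [[gripper, [tx, ty, tz], [wx, wy, wz]], ...]. A call has 1 to 10 rows; each row shifts and turns the commanded pose from where the row before left it, along the tool's axes as they then stand; what a row does not reach is not made up. A row lasts 1/8 s, in which the tool goes at most 62.5 mm and 10.7 degrees, less where a joint would pass 70% of its speed; a pose out of reach is approached as far as the arm can. A call is refused whole if a number of a shift passes 62.5 or a number of a turn 10.7, either way. A call with a gripper value outside its range is refused whole. The fingers move at their own pace and stop on an object; FORCE is the grip in N (left out, the last holds). Time passes only in rows, so rows that do not move let the fingers close. It gives the time, the measured TCP pose, the force and the opening at its end, in the units of the state.
- r.get_obs(): the state, without advancing time (a new reading comes with each control period).
- eyes.capture(name): name is "scene" or "top"; returns a dict with "pixels" (400x640x3 uint8, blue, green, red), "mtx" (3x3 intrinsics, pixels), "rvec" (rotation vector, rad) and "tvec" (3), from world to camera coordinates, as OpenCV has them. Camera axes: x right, y down, z forward; pixel columns grow to the right and rows downward; lengths in m; the calibration is good to about 2 mm. A picture is of the moment at which its call begins. There is no depth.
- close_job(): hands the job in, once; it reports no verdict.
Trained networks look in a picture, given as the dict that the camera call returned (one of the last four; its "shot" number tells which), for a name from the list of things; names that differ only in an ending like _2 or _b are one class to them, and where a whole thing is asked for, a point or a joint stands for the part that bears it (a point fixed in the world has none). Each returns a list of dicts, best first, with "score" (0 to 1); they miss things now and then, are a little off and sometimes report something else, mostly with a low value. They report only what shows in the picture. A call takes as long as a camera call.
- silhouettes(picture, thing): "mask" (400x640 bool, what is visible of it) and "box" ([left, top, right, bottom] in pixels, round what is visible of it).
- place_of(picture, thing): "centre" ([column, row] in pixels: a listed point, or the origin of a listed thing).
The state is a dict: "clock": time; "joints": joint angles; "joint_vel": joint speeds; "effort": joint torques, N m; "tcp_pos": TCP position; "orientation": TCP orientation; "wrist_force": force on the tool from outside, world axes, zero at the start; "torque": the same for the moment, N m; "width": finger opening in m.
Only numpy, scipy, OpenCV 4.12 (cv2) and the standard library are available. Lean on these libraries where they do the work, as an engineer would, in place of code of your own. Each camera call takes 0.05 s, during which the arm holds its last target.

## Working session

There is one attempt and no reset: what is moved stays moved. The work goes in short steps, Python scripts to look and compute and a shell command to move; the robot and the scene stay as the last step left them, time stands still between calls to the robot, and variables do not carry over. Pictures are saved under pics/ and viewed, and the job is handed in when it is done.

```bash
ls; mkdir -p pics; cat > h.py <<'E'
import numpy as np, cv2
from station import r, eyes, close_job, silhouettes, place_of
def ray(p,uv):
    K=np.array(p["mtx"]);R,_=cv2.Rodrigues(np.array(p["rvec"],float));t=np.array(p["tvec"],float).ravel()
    d=R.T@np.linalg.inv(K)@np.array([uv[0],uv[1],1.0]);return -R.T@t,d
def atz(p,uv,z):
    o,d=ray(p,uv);return o+d*(z-o[2])/d[2]
def tri(p1,u1,p2,u2):
    A=[];b=[]
    for p,u in((p1,u1),(p2,u2)):
        o,d=ray(p,u);d=d/np.linalg.norm(d);M=np.eye(3)-np.outer(d,d);A.append(M);b.append(M@o)
    return np.linalg.lstsq(np.vstack(A),np.hstack(b),rcond=None)[0]
def proj(p,X):
    return cv2.projectPoints(np.array(X,float).reshape(-1,3),np.array(p["rvec"],float),np.array(p["tvec"],float),np.array(p["mtx"],float),None)[0].reshape(-1,2)
E
python3 - <<'E'
from h import *
np.set_printoptions(precision=4,suppress=True)
s=r.get_obs();print({k:np.round(v,3) for k,v in s.items()})
P={}
for n in("scene","top"):
    p=eyes.capture(n);P[n]=p;cv2.imwrite(f"pics/a_{n}.png",p["pixels"])
    print(n,ray(p,(320,200))[0])
H=dict(stage_axis=.044,index_mark=.044,target_line=.041,lug_center=.058,lock_tab=.046,stage=0,weight_1=0,weight_2=0,jaw_insert_1=0,roller_1=0)
for t,z in H.items():
    for n in P:
        for d in place_of(P[n],t)[:2]:
            print(t,n,np.round(d["centre"],1),round(d["score"],2),atz(P[n],d["centre"],z))
E
```

```text
pics
{'clock': np.float64(0.0), 'joints': array([-1.317,  0.384,  0.044,  1.6  , -0.018,  1.161, -0.05 ]), 'joint_vel': array([ 0.   ,  0.001,  0.002, -0.002,  0.002,  0.   , -0.002]), 'effort': array([  0.001, -43.346,   1.025, -24.951,   0.011,   0.011,   0.   ]), 'tcp_pos': array([0.224, 0.609, 0.238]), 'orientation': array([ 0.274,  1.553, -0.278]), 'wrist_force': array([-0.408, -0.409, -0.775]), 'torque': array([ 0.04 , -0.041,  0.014]), 'width': np.float64(0.085)}
scene [-0.0043 -0.1457  0.5688]
top [0.4267 0.2628 0.9191]
stage_axis scene [318.9 240.3] 0.55 [0.4802 0.2124 0.044 ]
stage_axis top [348.7 221. ] 0.55 [0.4883 0.2172 0.044 ]
index_mark scene [313.9 217.9] 0.6 [0.5259 0.2583 0.044 ]
index_mark top [329.  206.1] 0.93 [0.5236 0.2615 0.044 ]
target_line scene [346.1 225. ] 0.63 [0.5481 0.1998 0.041 ]
target_line top [356.9 194.3] 0.87 [0.5501 0.1961 0.041 ]
target_line top [304.4 196. ] 0.73 [0.5488 0.3182 0.041 ]
lug_center scene [330.1 251.5] 0.88 [0.4558 0.1709 0.058 ]
lug_center top [368.6 235.8] 0.56 [0.4533 0.1744 0.058 ]
lug_center top [331.  200.2] 0.54 [0.5354 0
[... 379 characters left out ...]
101 0.1736 0.    ]
weight_1 scene [391.4 262.2] 0.62 [0.5517 0.101  0.    ]
weight_1 top [358.8 171.7] 0.77 [0.6117 0.1865 0.    ]
weight_1 top [393.2 199.6] 0.54 [0.5409 0.1057 0.    ]
weight_2 scene [373.7 230.3] 0.77 [0.6101 0.1736 0.    ]
weight_2 scene [391.4 262.2] 0.62 [0.5517 0.101  0.    ]
weight_2 top [358.8 171.7] 0.77 [0.6117 0.1865 0.    ]
weight_2 top [393.2 199.6] 0.54 [0.5409 0.1057 0.    ]
jaw_insert_1 scene [369.8 293.5] 0.74 [0.4637 0.0931 0.    ]
jaw_insert_1 top [400.5 236.3] 0.55 [0.4523 0.0925 0.    ]
jaw_insert_1 top [296.1 229.9] 0.33 [0.4726 0.3418 0.    ]
roller_1 scene [296.5 216.8] 0.67 [0.5518 0.3229 0.    ]
roller_1 top [304.  196.4] 0.42 [0.5535 0.3218 0.    ]
```

```bash
python3 - <<'E'
import cv2
a=cv2.imread("pics/a_scene.png");b=cv2.imread("pics/a_top.png")
cv2.imwrite("pics/a1.png",cv2.resize(a[170:330,230:430],None,fx=4,fy=3.75,interpolation=cv2.INTER_CUBIC)[:600])
cv2.imwrite("pics/a2.png",cv2.resize(b[150:270,270:430],None,fx=5,fy=5,interpolation=cv2.INTER_CUBIC))
E
```

```text
(no output)
```

View pics/a1.png

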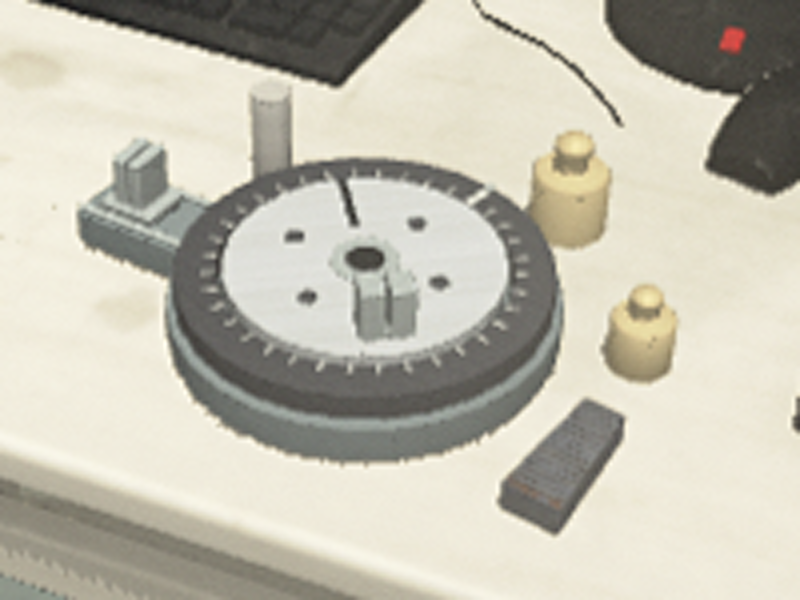

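View pics/a2.png

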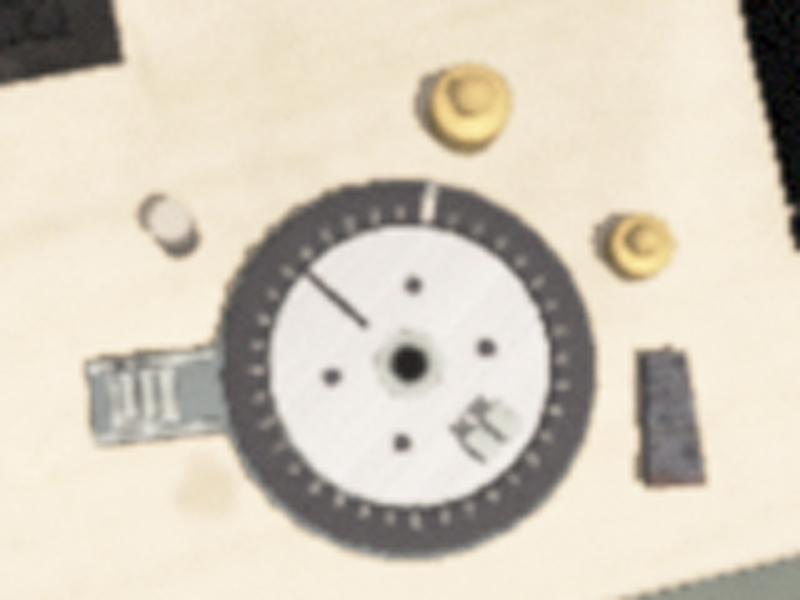

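View pics/a_top.png

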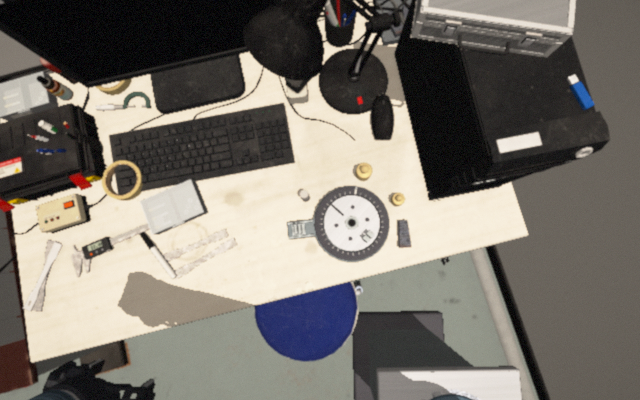

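View pics/a_scene.png

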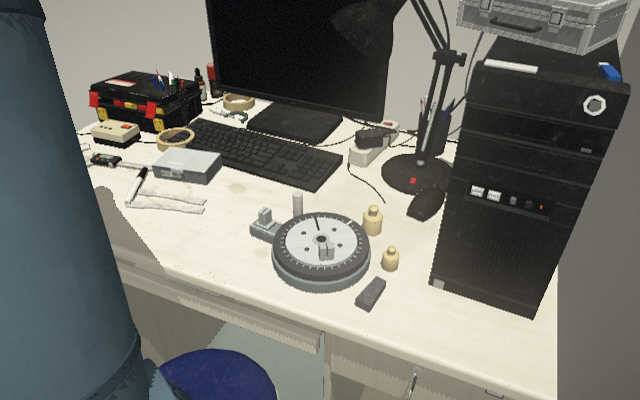

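The pictures show the dial with its hub at top-view pixel (351.6, 222.6). The index line ends at (331, 204), the long white line runs from (355.6, 194) to (356.5, 187), the lug is at (367, 236), and the tab is at (298, 229) with the roller behind it at (304, 195). The network's axis point in the top view, (348.7, 221), is about 3 px off the hub. I'll fit the geometry myself.

```bash
cat > meas.py <<'E'
from h import *
def circ(xy):
    A=np.c_[2*xy,np.ones(len(xy))];s=np.linalg.lstsq(A,(xy**2).sum(1),rcond=None)[0]
    return s[:2],np.sqrt(s[2]+s[:2]@s[:2])
def rect(p,z,c,half=.11,s=4000):
    # rectified image of plane z; returns img, px->(x,y): x=c0+half-row/s, y=c1+half-col/s
    n=int(2*half*s)
    rr,cc=np.mgrid[0:n,0:n]
    X=np.c_[(c[0]+half-rr.ravel()/s),(c[1]+half-cc.ravel()/s),np.full(n*n,z)]
    uv=proj(p,X).astype(np.float32).reshape(n,n,2)
    return cv2.remap(p["pixels"],uv[...,0],uv[...,1],cv2.INTER_CUBIC)
def polar(p,z,c,r0,r1,nr=30,na=1440):
    a=np.arange(na)*2*np.pi/na;rr=np.linspace(r0,r1,nr)
    X=np.stack([c[0]+rr[:,None]*np.cos(a),c[1]+rr[:,None]*np.sin(a),np.full((nr,na),z)],-1)
    uv=proj(p,X).astype(np.float32).reshape(nr,na,2)
    g=cv2.cvtColor(p["pixels"],cv2.COLOR_BGR2GRAY)
    return cv2.remap(g,uv[...,0],uv[...,1],cv2.INTER_LINEAR).astype(float),a
def axisfit(p,c,z=.044,R=.064):
    # edge dial (bright) / ring(dark): search radius of steepest drop, per angle
    for _ in range(4):
        I,a=polar(p,z,c,.054,.074,80,360)
        I=cv2.GaussianBlur(I,(0,0),2)
        k=np.argmin(np.diff(I,axis=0),axis=0);rad=.054+.02*(k+.5)/79
        m=np.abs(rad-np.median(rad))<.003
        xy=np.c_[c[0]+rad*np.cos(a),c[1]+rad*np.sin(a)][m]
        c,Rf=circ(xy)
    return c,Rf,m.sum()
def angles(p,c):
    I,a=polar(p,.044,c,.046,.060);d=I.mean(0)
    J,_=polar(p,.041,c,.076,.083);w=J.mean(0)
    def peak(f,around=None):
        i=np.argmax(f) ;j=np.arange(i-16,i+17);q=f[j%len(f)];q=np.clip(q-(q.max()*.5+np.median(q[[0,-1]])*.5)*1,0,None)
        return np.degrees((j*q).sum()/q.sum()*2*np.pi/len(f))
    return peak(255-d),peak(w),d.min(),w.max()
E
cat > look.py <<'E'
import sys
from meas import *
np.set_printoptions(precision=4,suppress=True)
tag=sys.argv[1]
for n in("top","scene"):
    p=eyes.capture(n);cv2.imwrite(f"pics/{tag}_{n}.png",p["pixels"])
    c,R,m=axisfit(p,np.array([.486,.2165]))
    print(n,"axis",c,"R",round(R,4),m,"idx,tgt deg",np.round(angles(p,c),2))
    im=rect(p,.044,c,.11,2500);cv2.imwrite(f"pics/{tag}_{n}_rect.png",im)
s=r.get_obs();print(s["clock"],s["tcp_pos"],s["wrist_force"])
print(cv2.Rodrigues(np.array(s["orientation"],float))[0])
E
python3 look.py b; python3 -c "
import cv2,numpy as np
cv2.imwrite('pics/b_r.png',cv2.resize(np.hstack([cv2.imread('pics/b_%s_rect.png'%n)[:550,:550] for n in('top','scene')]),(800,400)))"
```

```text
top axis [0.4848 0.2111] R 0.0642 360 idx,tgt deg [ 46.69 351.05 130.47 189.07]
scene axis [0.4844 0.2113] R 0.0638 360 idx,tgt deg [ 46.39 351.95  76.6  212.57]
1.2 [0.224  0.6102 0.2393] [0.1088 0.1531 0.2675]
[[-0.      0.3446  0.9388]
 [-0.      0.9388 -0.3446]
 [-1.     -0.     -0.    ]]
```

View pics/b_r.png

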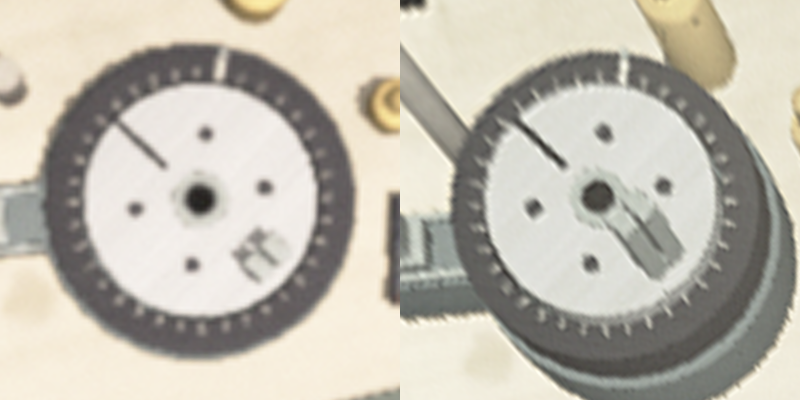

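Both views agree: axis at (0.4846, 0.2112), index at 46.5°, target at about −8.5°, so the dial needs about 55° clockwise. I'll close the fingers and move above the push-off side of the lug.

```bash
python3 -m crank '[[0,[5,-32,37],[0,0,0]],[0,[5,-34,39.5],[0,0,0]],[0,[5,-34,39.5],[0,0,0]],[0,[5,-34,39.5],[0,0,0]],[0,[5,-34,39.5],[0,0,0]],[0,[5,-34,39.5],[0,0,0]],[0,[5,-34,39.5],[0,0,0]],[0,[5,-34,39.5],[0,0,0]],[0,[5,-34,39.5],[0,0,0]],[0,[5,-34,39.5],[0,0,0]]]'
python3 -m crank '[[0,[0,0,0],[8,0,0]],[0,[0,0,0],[8,0,0]],[0,[0,0,0],[7.4,0,0]],[0,[0,0,0],[0,0,0]]]'
cat > st.py <<'E'
from h import *
import sys
np.set_printoptions(precision=4,suppress=True)
s=r.get_obs();R=cv2.Rodrigues(np.array(s["orientation"],float))[0]
print(s["clock"],s["tcp_pos"],"y ang",np.degrees(np.arctan2(R[1,1],R[0,1])),"tilt",R[2],"F",s["wrist_force"],s["width"],"j7",s["joints"][6])
if len(sys.argv)>3:
    d=np.array([float(v) for v in sys.argv[1:4]])-s["tcp_pos"];print("tool mm",1000*R.T@d)
E
python3 st.py .4776 .1530 .059
```

```text
clock: 2.45
tcp_pos: [0.4768, 0.1563, 0.1896]
orientation: [0.277, 1.552, -0.275]
wrist_force: [0.9, -0.1, -0.3]
width: 0.0005
clock: 2.95
tcp_pos: [0.4761, 0.1577, 0.1894]
orientation: [0.593, 1.488, -0.593]
wrist_force: [0.0, -0.3, 0.1]
width: 0.0002
2.95 [0.4761 0.1577 0.1894] y ang 46.5316787577174 tilt [-1.      0.0003  0.0001] F [ 0.0165 -0.2511  0.0746] 0.00020203730433679805 j7 0.47937698712468646
tool mm [130.4307  -2.3998   4.3355]
```

```bash
python3 -m crank '[[0,[20,-1.2,2.3],[0,0,0]],[0,[25,-1.2,2],[0,0,0]],[0,[25,0,0],[0,0,0]],[0,[15,0,0],[0,0,0]],[0,[0,0,0],[0,0,0]]]'
python3 st.py .4776 .1530 .059; python3 look.py c; python3 -c "
import cv2
a=cv2.imread('pics/c_scene.png')[130:330,200:440];cv2.imwrite('pics/c1.png',cv2.resize(a,None,fx=3,fy=3))
a=cv2.imread('pics/c_top.png')[120:290,240:450];cv2.imwrite('pics/c2.png',cv2.resize(a,None,fx=3,fy=3))"
```

```text
clock: 3.58
tcp_pos: [0.4766, 0.1527, 0.1033]
orientation: [0.592, 1.49, -0.595]
wrist_force: [-0.3, 0.5, 0.8]
width: -0.0001
3.575 [0.4766 0.1527 0.1033] y ang 46.50815631125606 tilt [-1.     -0.0024 -0.0008] F [-0.2631  0.4695  0.8426] -0.00012479390268825061 j7 0.552226815640002
tool mm [44.3149  1.0518  0.5685]
top axis [0.4846 0.2118] R 0.0638 310 idx,tgt deg [301.35 350.69  22.83 110.03]
scene axis [0.4838 0.2111] R 0.0642 263 idx,tgt deg [ 46.07 272.83  57.17 105.83]
3.675 [0.478  0.1532 0.1049] [ 0.0867 -0.2261  0.2216]
[[ 0.001   0.6886  0.7251]
 [ 0.0004  0.7251 -0.6886]
 [-1.      0.001   0.0004]]
```

View pics/c1.png

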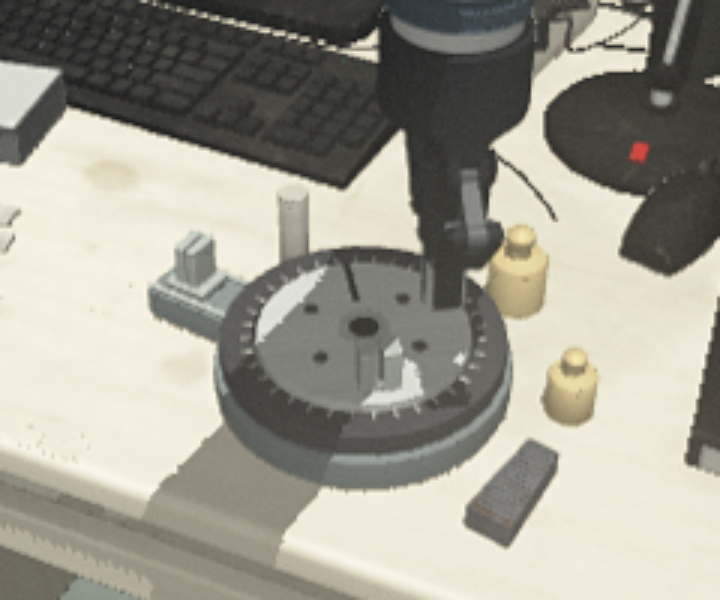

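View pics/c2.png

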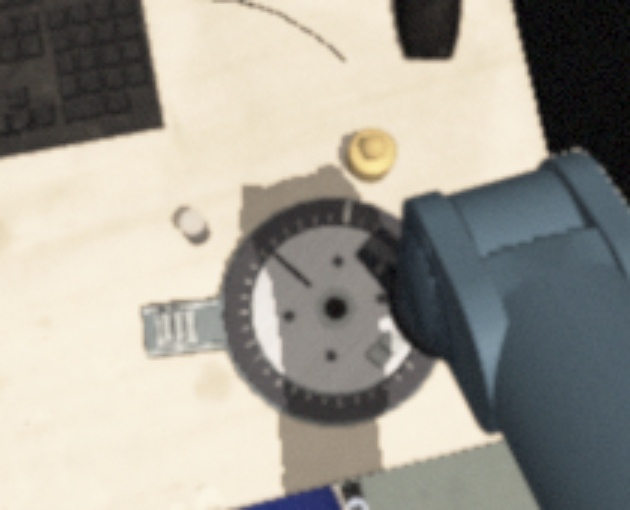

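```bash
python3 -m crank '[[0,[16,0,0],[0,0,0]],[0,[16,0,0],[0,0,0]],[0,[13,0,0],[0,0,0]],[0,[0,0,-4],[0,0,0]],[0,[0,0,-3],[0,0,0]],[0,[0,0,0],[0,0,0]]]'
python3 st.py
python3 -m crank '[[0,[0,0,-2],[0,0,0]],[0,[0,0,-2],[0,0,0]],[0,[0,0,0],[0,0,0]]]'
python3 st.py;python3 st.py
```

```text
clock: 4.42
tcp_pos: [0.4725, 0.1584, 0.0597]
orientation: [0.594, 1.488, -0.593]
wrist_force: [-0.4, 0.4, -0.7]
width: 0.0004
4.425 [0.4725 0.1584 0.0597] y ang 46.4918877190477 tilt [-1.      0.001   0.0001] F [-0.3645  0.4493 -0.7173] 0.00037762715125292534 j7 0.5757204877276831
clock: 4.8
tcp_pos: [0.4694, 0.1608, 0.0594]
orientation: [0.594, 1.488, -0.594]
wrist_force: [1.0, 0.6, -0.2]
width: 0.0001
4.8 [0.4694 0.1608 0.0594] y ang 46.46734138156313 tilt [-1.      0.0003 -0.    ] F [ 1.042   0.5591 -0.1716] 8.824193564162833e-05 j7 0.5671557183768512
4.8 [0.4694 0.1608 0.0594] y ang 46.46734138156313 tilt [-1.      0.0003 -0.    ] F [ 1.042   0.5591 -0.1716] 8.824193564162833e-05 j7 0.5671557183768512
```

```bash
python3 -m crank '[[0,[0,0,-2],[0,0,0]],[0,[0,-1.8,-4.2],[5,0,0]],[0,[0,-1.8,-4.2],[5,0,0]],[0,[0,-1.8,-4.2],[5,0,0]],[0,[0,-1.8,-4.2],[5,0,0]],[0,[0,0,0],[0,0,0]]]'
cat > lug.py <<'E'
from h import *
s=r.get_obs();R=cv2.Rodrigues(np.array(s["orientation"],float))[0]
c=R.T@(np.array([.4846,.2112,.059])-s["tcp_pos"])*1000;print("axis in tool",np.round(c,1),"implied lug ang if contact 23:",np.degrees(np.arctan2(R[1,1],R[0,1]))+180)
print(np.round(s["wrist_force"],1),np.round(R.T@s["wrist_force"],1))
E
python3 lug.py
python3 look.py d; python3 -c "
import cv2
a=cv2.imread('pics/d_scene.png')[180:300,250:400];cv2.imwrite('pics/d1.png',cv2.resize(a,None,fx=5,fy=5))
a=cv2.imread('pics/d_top.png')[170:270,290:420];cv2.imwrite('pics/d2.png',cv2.resize(a,None,fx=5,fy=5))"
```

```text
clock: 5.55
tcp_pos: [0.4521, 0.1702, 0.0594]
orientation: [0.862, 1.393, -0.862]
wrist_force: [1.0, -0.8, 0.2]
width: 0.0
axis in tool [  0.4  47.4 -22.2] implied lug ang if contact 23: 206.4999417454208
[ 1.  -0.8  0.2] [-0.2  0.5  1.1]
top axis [0.485 0.212] R 0.0639 289 idx,tgt deg [208.37 350.38  38.8  188.33]
scene axis [0.4834 0.2113] R 0.0642 269 idx,tgt deg [ 38.13 351.83  56.   216.03]
5.65 [0.4521 0.1702 0.0594] [ 0.9332 -1.675   1.0016]
[[ 0.0003  0.8949  0.4463]
 [-0.0002  0.4463 -0.8949]
 [-1.      0.0002  0.0003]]
```

View pics/d1.png

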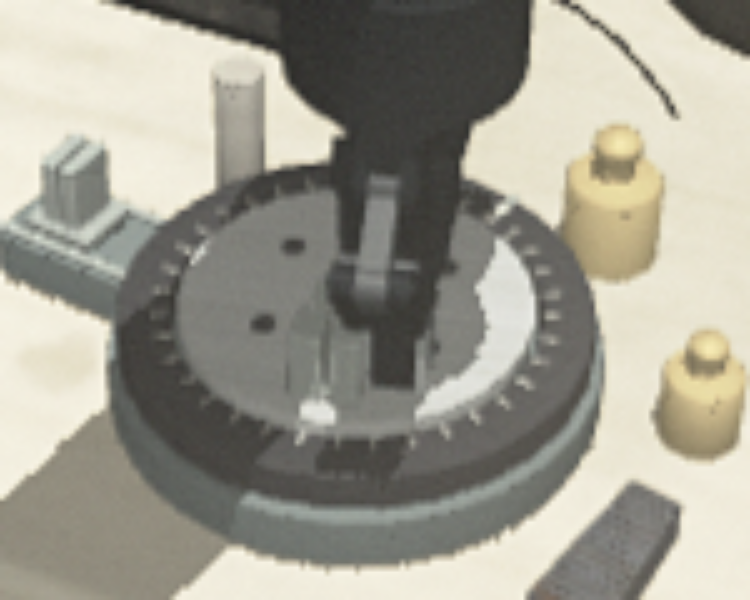

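View pics/d2.png

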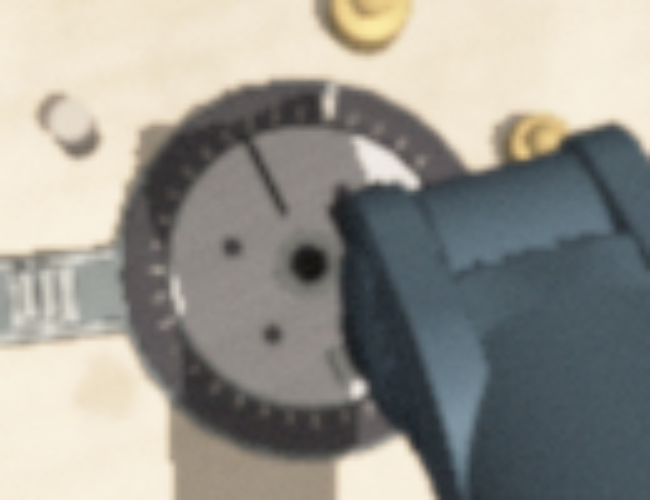

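The finger is on the lug and the dial is turning. The index line now ends at about (248, 135) in the top crop. I'll make the angle readout robust against shading and occlusion.

```bash
cat > ang.py <<'E'
from meas import *
import sys
def run(tag,lo=-25,hi=60):
    for n,c in(("top",(.4848,.2111)),("scene",(.4842,.2113))):
        p=eyes.capture(n);cv2.imwrite(f"pics/{tag}_{n}.png",p["pixels"])
        out=[]
        for z,r0,r1,sg,l,h in((.044,.036,.060,-1,lo,hi),(.041,.077,.083,1,-20,5)):
            I,a=polar(p,z,c,r0,r1,30,3600);d=sg*np.median(I,0)
            k=80;pad=np.r_[d[-k:],d,d[:k]]
            bg=np.array([np.median(pad[i:i+2*k+1]) for i in range(3600)]);f=d-bg
            idx=np.arange(int(l*10),int(h*10));q=f[idx%3600];i=idx[np.argmax(q)]
            j=np.arange(i-40,i+41);w=np.clip(f[j%3600]-.3*q.max(),0,None)
            out+= [round((j*w).sum()/w.sum()/10,2),round(q.max())]
        print(n,"idx",out[:2],"tgt",out[2:],"diff",round(out[0]-out[2],2))
if __name__=="__main__": run(sys.argv[1])
E
python3 ang.py e
```

```text
top idx [np.float64(24.64), 46] tgt [np.float64(-8.96), 90] diff 33.6
scene idx [np.float64(37.38), 6] tgt [np.float64(-8.04), 122] diff 45.42
```

```bash
python3 -m crank '[[0,[0,-1.8,-4.2],[5,0,0]],[0,[0,-1.8,-4.2],[5,0,0]],[0,[0,-1.8,-4.2],[5,0,0]],[0,[0,-1.8,-4.2],[5,0,0]],[0,[0,-1.8,-4.2],[5,0,0]],[0,[0,0,0],[0,0,0]]]'
python3 lug.py; python3 ang.py f;  python3 -c "
import cv2,numpy as np
a=cv2.imread('pics/f_scene.png')[180:300,270:400];b=cv2.imread('pics/f_top.png')[170:290,290:420]
cv2.imwrite('pics/f1.png',cv2.resize(np.hstack([a,b]),None,fx=3,fy=3))"
```

```text
clock: 6.5
tcp_pos: [0.4374, 0.1881, 0.0592]
orientation: [1.189, 1.222, -1.189]
wrist_force: [0.5, -1.3, 0.3]
width: -0.0
axis in tool [  0.2  47.8 -21.8] implied lug ang if contact 23: 181.54672874816416
[ 0.5 -1.3  0.3] [-0.3  0.5  1.4]
top idx [np.float64(0.32), 54] tgt [np.float64(-8.93), 89] diff 9.25
scene idx [np.float64(-0.03), 56] tgt [np.float64(-8.04), 119] diff 8.01
```

View pics/f1.png

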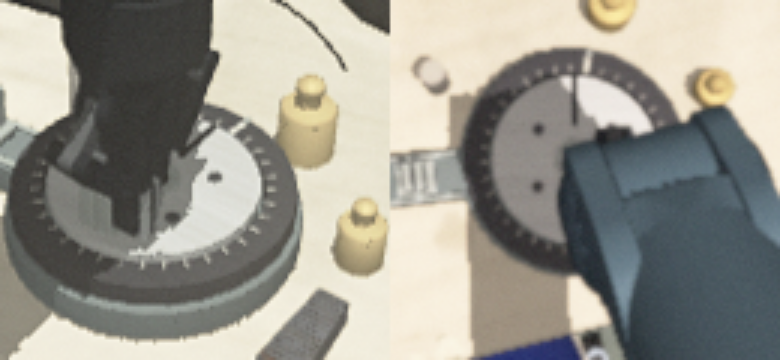

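```bash
python3 -m crank '[[0,[0,-1.1,-2.5],[3,0,0]],[0,[0,-1.1,-2.5],[3,0,0]],[0,[0,0,0],[0,0,0]]]'
python3 lug.py; python3 ang.py g
```

```text
clock: 6.98
tcp_pos: [0.4352, 0.1926, 0.0592]
orientation: [1.266, 1.171, -1.267]
wrist_force: [-0.1, -1.2, -0.3]
width: 0.0
axis in tool [  0.1  47.8 -22.4] implied lug ang if contact 23: 175.52634884684957
[-0.1 -1.2 -0.3] [ 0.3 -0.   1.2]
top idx [np.float64(-6.06), 82] tgt [np.float64(-8.94), 90] diff 2.88
scene idx [np.float64(-5.2), 110] tgt [np.float64(-8.05), 118] diff 2.85
```

```bash
python3 -m crank '[[0,[0,-0.4,-0.8],[1,0,0]],[0,[0,-0.4,-0.8],[1,0,0]],[0,[0,0,0],[0,0,0]]]'
python3 lug.py; python3 ang.py g2; python3 ang.py g3; python3 -c "
import cv2,numpy as np
a=cv2.imread('pics/g3_scene.png')[190:260,300:400];b=cv2.imread('pics/g3_top.png')[175:245,310:410]
cv2.imwrite('pics/g3.png',cv2.resize(np.vstack([a,b]),None,fx=4.2,fy=4.2,interpolation=cv2.INTER_CUBIC))"
```

```text
clock: 7.45
tcp_pos: [0.4345, 0.1945, 0.0592]
orientation: [1.293, 1.153, -1.293]
wrist_force: [1.6, -1.1, -0.2]
width: 0.0002
axis in tool [  0.2  47.9 -22.3] implied lug ang if contact 23: 173.44565248445326
[ 1.6 -1.1 -0.2] [0.2 1.7 0.9]
top idx [np.float64(-8.01), 78] tgt [np.float64(-8.93), 90] diff 0.92
scene idx [np.float64(-7.47), 111] tgt [np.float64(-8.04), 118] diff 0.57
top idx [np.float64(-8.0), 80] tgt [np.float64(-8.93), 88] diff 0.93
scene idx [np.float64(-7.5), 109] tgt [np.float64(-8.03), 118] diff 0.53
```

View pics/g3.png

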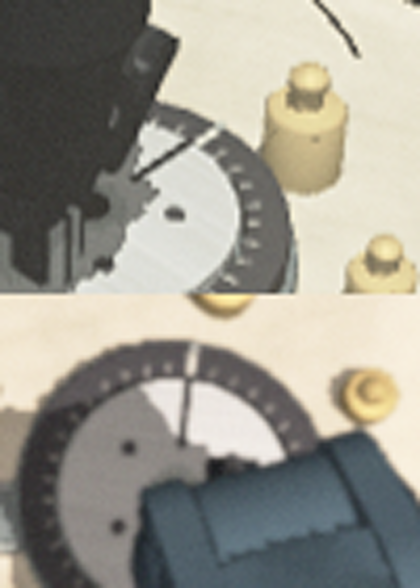

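Top says 0.9°, scene 0.55° remaining. I'll back off straight away from the lug (tool +z, then up) to get an unobstructed measurement.

```bash
python3 -m crank '[[0,[0,0,5],[0,0,0]],[0,[0,0,10],[0,0,0]],[0,[-20,0,0],[0,0,0]],[0,[-40,0,0],[0,0,0]],[0,[-40,0,0],[0,0,0]],[0,[0,-55,0],[0,0,0]],[0,[0,0,0],[0,0,0]]]'
python3 st.py
cat > fine.py <<'E'
from meas import *
import sys
from scipy.optimize import least_squares
tag=sys.argv[1]
for n in("top","scene"):
    p=eyes.capture(n);cv2.imwrite(f"pics/{tag}_{n}.png",p["pixels"])
    c0=np.array([.4846,.2112])
    c,R,m=axisfit(p,c0)
    # trace line centres: frame u along -8.5deg, v across (left)
    th=np.radians(-8.5);e=np.array([np.cos(th),np.sin(th)]);f=np.array([-e[1],e[0]])
    g=cv2.cvtColor(p["pixels"],cv2.COLOR_BGR2GRAY)
    def trace(z,us,sg):
        o=[];v=np.linspace(-.006,.006,121)
        for u in us:
            X=np.c_[c0+u*e+v[:,None]*f,np.full(121,z)];uv=proj(p,X).astype(np.float32)
            q=sg*cv2.remap(g,uv[:,:1].copy(),uv[:,1:].copy(),cv2.INTER_CUBIC).ravel().astype(float)
            q=q-np.median(q);w=np.clip(q-.35*q.max(),0,None);o.append((w*v).sum()/w.sum())
        return np.array(o)*1000
    ui=np.arange(.034,.060,.002);ut=np.arange(.070,.081,.002)
    vi=trace(.044,ui,-1);vt=trace(.041,ut,1)
    pi=np.polyfit(ui*1000,vi,1);pt=np.polyfit(ut*1000,vt,1)
    k=(c-c0)*1000
    print(n,"axis",np.round(c,4),round(R,4),m,"axis v",round(float(k@f),2),"u",round(float(k@e),2))
    print("  idx slope deg %.2f v0 %.2f v@66 %.2f | tgt slope %.2f v@66 %.2f v0 %.2f"%(np.degrees(pi[0]),pi[1],np.polyval(pi,66),np.degrees(pt[0]),np.polyval(pt,66),pt[1]))
    vc=float(k@f)
    print("  through fitted axis: idx %.2f tgt %.2f"%(np.degrees(np.mean((vi-vc)/(ui*1000))),np.degrees(np.mean((vt-vc)/(ut*1000)))))
    a=p["pixels"];u=proj(p,[[.4846,.2112,.044]])[0].astype(int);cv2.imwrite(f"pics/{tag}_{n}c.png",cv2.resize(a[u[1]-50:u[1]+50,u[0]-65:u[0]+65],None,fx=6,fy=6,interpolation=cv2.INTER_CUBIC))
E
python3 fine.py i
```

```text
clock: 8.52
tcp_pos: [0.3733, 0.1853, 0.1582]
orientation: [1.288, 1.159, -1.295]
wrist_force: [0.0, -0.5, -0.1]
width: 0.0002
8.525 [0.3733 0.1853 0.1582] y ang -6.352342115244311 tilt [-1.     -0.0059 -0.0002] F [ 0.0189 -0.4553 -0.0569] 0.0001512382892191933 j7 -0.6369932983723471
top axis [0.4847 0.2113] 0.0642 360 axis v 0.12 u 0.13
  idx slope deg -0.07 v0 0.37 v@66 0.29 | tgt slope -0.93 v@66 -0.33 v0 0.74
  through fitted axis: idx 0.25 tgt -0.46
scene axis [0.484  0.2115] 0.064 301 axis v 0.18 u -0.66
  idx slope deg 0.55 v0 0.45 v@66 1.09 | tgt slope 2.17 v@66 0.06 v0 -2.44
  through fitted axis: idx 0.90 tgt 0.17
```

View pics/i_topc.png

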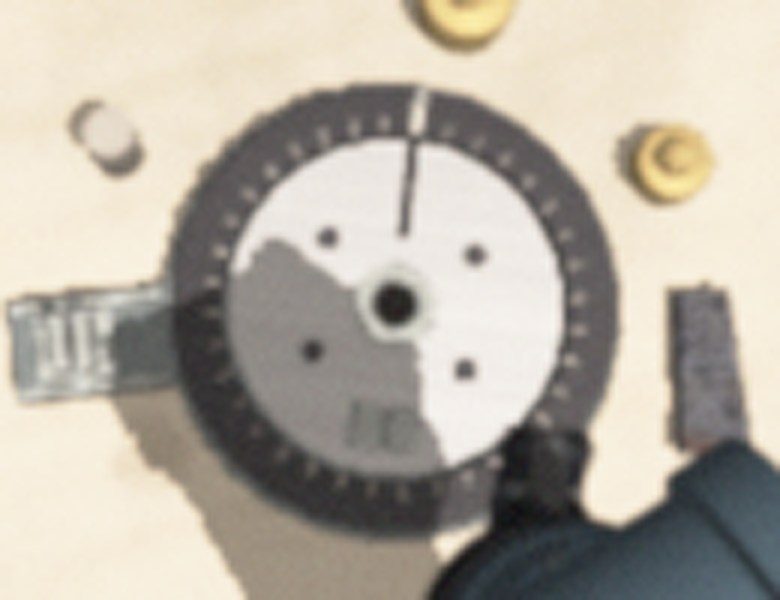

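View pics/i_scenec.png

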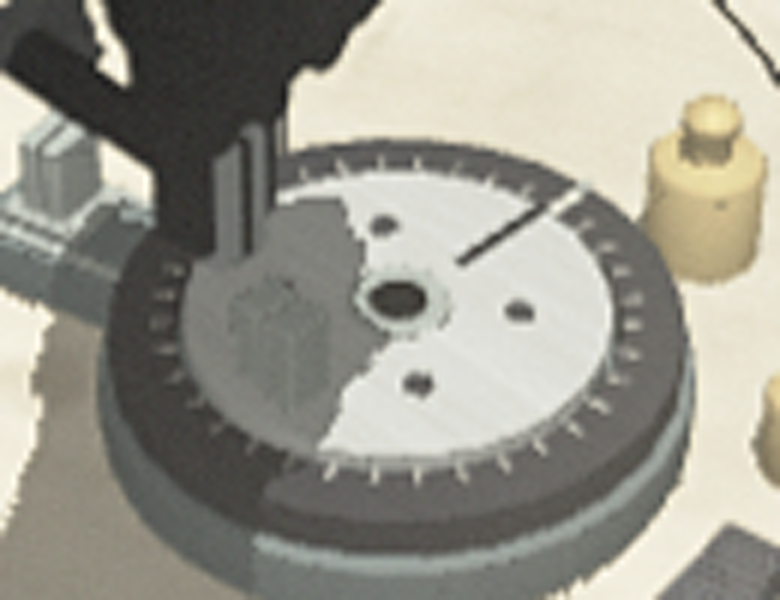

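The through-axis fit in both views gives about 0.7° left. I'll return to the lug and finish with small steps.

```bash
python3 st.py .4328 .1796 .0592; python3 -m crank '[[0,[0,55,0],[0,0,0]],[0,[40,0,0],[0,0,0]],[0,[40,0,0],[0,0,0]],[0,[20,0,0],[0,0,0]],[0,[0,0,-7],[0,0,0]],[0,[0,0,-5],[0,0,0]],[0,[0,0,0],[0,0,0]],[0,[0,0,0],[0,0,0]]]'
python3 lug.py;python3 st.py .4345 .1945 .0592; python3 ang.py j
```

```text
8.625 [0.3775 0.1858 0.1592] y ang -6.502006920358416 tilt [-1.     -0.0006 -0.0011] F [ 0.8684  0.2271 -0.171 ] 4.085501223618849e-05 j7 -0.6363030906152148
tool mm [99.9416 55.7185 -0.0378]
clock: 9.62
tcp_pos: [0.4349, 0.1921, 0.0601]
orientation: [1.294, 1.153, -1.291]
wrist_force: [-0.0, 0.4, 0.2]
width: 0.0001
axis in tool [  1.2  47.2 -24.6] implied lug ang if contact 23: 173.46557801011173
[-0.   0.4  0.2] [-0.2 -0.1 -0.4]
9.625 [0.4349 0.1921 0.0601] y ang -6.534421989888259 tilt [-1.      0.0013 -0.0014] F [-0.0278  0.3944  0.2083] 9.779105294670668e-05 j7 -0.3336724693853039
tool mm [ 0.9487 -0.7093 -2.3375]
top idx [np.float64(-8.01), 79] tgt [np.float64(-8.93), 89] diff 0.92
scene idx [np.float64(-7.46), 109] tgt [np.float64(-8.04), 119] diff 0.58
```

```bash
python3 -m crank '[[0,[0,0,-2],[0,0,0]],[0,[0,0,-1],[0,0,0]],[0,[0,0,-0.3],[0,0,0]],[0,[0,-0.1,-0.3],[0.7,0,0]],[0,[0,0,0],[0,0,0]],[0,[0,0,0],[0,0,0]]]'
python3 lug.py; python3 ang.py k;python3 ang.py k2
```

```text
clock: 10.48
tcp_pos: [0.4345, 0.1948, 0.0592]
orientation: [1.302, 1.146, -1.303]
wrist_force: [-0.2, -2.6, 2.0]
width: 0.0001
axis in tool [  0.2  47.6 -22.7] implied lug ang if contact 23: 172.72345333244323
[-0.2 -2.6  2. ] [-2.   0.1  2.6]
top idx [np.float64(-8.32), 80] tgt [np.float64(-8.94), 86] diff 0.62
scene idx [np.float64(-7.63), 112] tgt [np.float64(-8.04), 117] diff 0.41
top idx [np.float64(-8.51), 76] tgt [np.float64(-8.9), 90] diff 0.39
scene idx [np.float64(-7.78), 108] tgt [np.float64(-8.01), 119] diff 0.23
```

```bash
python3 -m crank '[[0,[0,0,0],[0,0,0]],[0,[0,0,0],[0,0,0]]]'
python3 lug.py; python3 ang.py k3
```

```text
clock: 10.92
tcp_pos: [0.4345, 0.1951, 0.0592]
orientation: [1.302, 1.147, -1.302]
wrist_force: [-0.7, -2.9, 0.5]
width: -0.0
axis in tool [  0.2  47.7 -22.3] implied lug ang if contact 23: 172.74598132158332
[-0.7 -2.9  0.5] [-0.5 -0.4  3. ]
top idx [np.float64(-8.81), 76] tgt [np.float64(-8.92), 89] diff 0.11
scene idx [np.float64(-8.07), 104] tgt [np.float64(-8.05), 118] diff -0.02
```

Now aligned within the measurement error, but the dial still creeps while pressed, so I'll back off now and verify.

```bash
python3 -m crank '[[0,[0,0,5],[0,0,0]],[0,[0,0,10],[0,0,0]],[0,[-20,0,0],[0,0,0]],[0,[-40,0,0],[0,0,0]],[0,[-40,0,0],[0,0,0]],[0,[0,-55,0],[0,0,0]],[0,[0,0,0],[0,0,0]]]'
python3 fine.py l;python3 ang.py l2;python3 st.py
```

```text
clock: 11.9
tcp_pos: [0.3734, 0.1868, 0.1582]
orientation: [1.297, 1.153, -1.303]
wrist_force: [0.5, -0.7, 0.8]
width: 0.0
top axis [0.4848 0.2113] 0.0642 360 axis v 0.14 u 0.17
  idx slope deg -0.52 v0 0.21 v@66 -0.39 | tgt slope -0.96 v@66 -0.34 v0 0.77
  through fitted axis: idx -0.42 tgt -0.48
scene axis [0.4839 0.2115] 0.064 309 axis v 0.24 u -0.72
  idx slope deg -0.81 v0 1.07 v@66 0.14 | tgt slope 2.36 v@66 0.02 v0 -2.70
  through fitted axis: idx 0.25 tgt 0.11
top idx [np.float64(-8.81), 74] tgt [np.float64(-8.94), 89] diff 0.13
scene idx [np.float64(-8.13), 104] tgt [np.float64(-8.03), 116] diff -0.1
12.1 [0.379  0.1871 0.1594] y ang -7.304285882932737 tilt [-1.      0.001  -0.0005] F [0.3327 0.3132 0.3375] 8.470907970855122e-05 j7 -0.6475940116782266
```

View pics/l_topc.png

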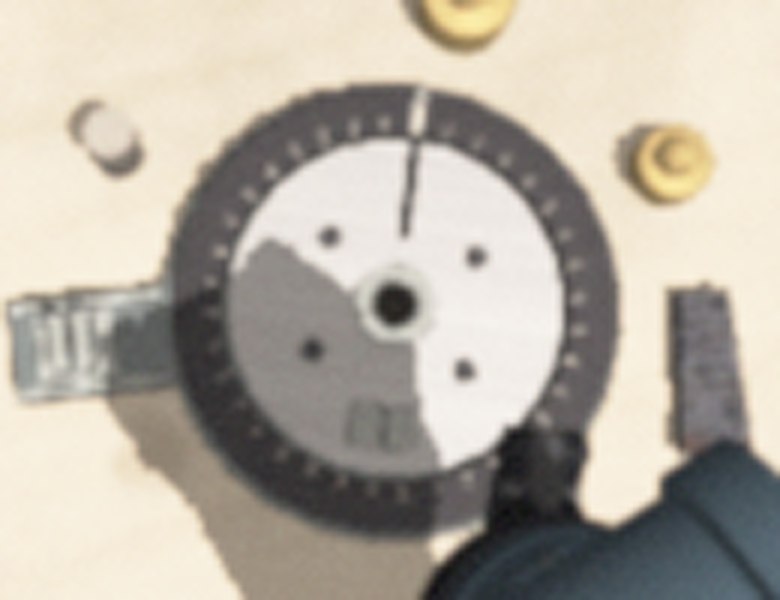

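View pics/l_scenec.png

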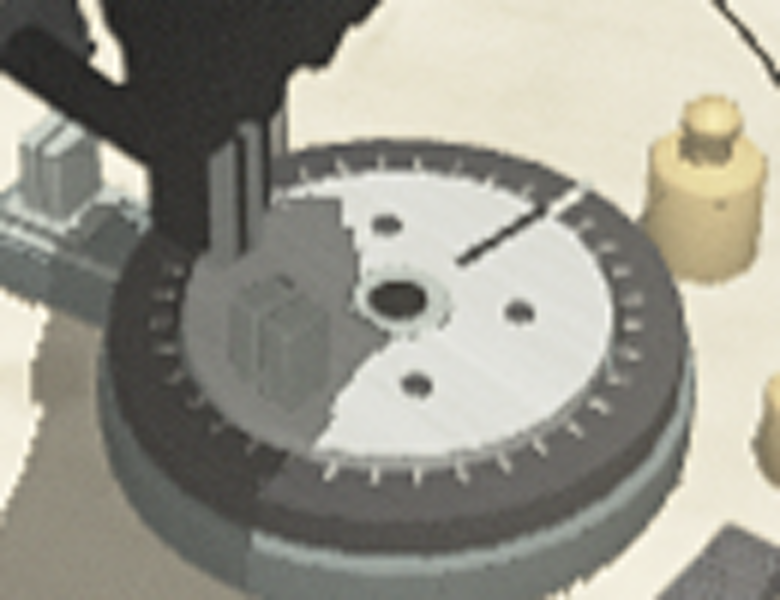

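Index and target agree within about 0.1° in both views. Next is the locking tab: move clear beyond it, then measure.

```bash
python3 -m crank '[[0,[-20,8,-20],[0,0,0]],[0,[0,8,-42],[0,0,0]],[0,[0,8,-42],[0,0,0]],[0,[0,8,-42],[0,0,0]],[0,[0,8,-42],[0,0,0]],[0,[0,8,-42],[0,0,0]],[0,[0,2,-30],[0,0,0]],[0,[0,0,0],[0,0,0]]]'
python3 - <<'E'
from meas import *
np.set_printoptions(precision=4,suppress=True)
P={n:eyes.capture(n) for n in("top","scene")}
for n in P: cv2.imwrite(f"pics/m_{n}.png",P[n]["pixels"])
c={}
for t,z in(("lock_tab",.046),("tab_outer",.03),("tab_inner",.03),("lock_slide",.03)):
    for n in P:
        for d in place_of(P[n],t)[:2] if t!="lock_slide" else []:
            X=atz(P[n],d["centre"],z);v=X[:2]-[.4846,.2112];c.setdefault((t,n),d["centre"])
            print(t,n,np.round(d["centre"],1),round(d["score"],2),X,"ang",np.degrees(np.arctan2(v[1],v[0])),"r",np.hypot(*v))
if ("lock_tab","top") in c and ("lock_tab","scene") in c: print("tri",tri(P["top"],c["lock_tab","top"],P["scene"],c["lock_tab","scene"]))
a=P["top"]["pixels"][180:270,270:390];cv2.imwrite("pics/m1.png",cv2.resize(a,None,fx=6,fy=6,interpolation=cv2.INTER_CUBIC))
im=rect(P["top"],.060,(.472,.335),.05,8000);cv2.imwrite("pics/m2.png",cv2.resize(im,(600,600)))
a=P["scene"]["pixels"][180:260,230:350];cv2.imwrite("pics/m3.png",cv2.resize(a,None,fx=6,fy=6,interpolation=cv2.INTER_CUBIC))
E
python3 st.py
```

```text
clock: 13.1
tcp_pos: [0.4609, 0.442, 0.1782]
orientation: [1.299, 1.148, -1.299]
wrist_force: [-1.9, -0.5, -1.0]
width: -0.0001
lock_tab top [296.7 230.4] 0.5 [0.4692 0.3365 0.046 ] ang 97.01926761940307 r 0.12626662051454615
lock_tab scene [265.1 216.3] 0.67 [0.4725 0.3331 0.046 ] ang 95.68921465113485 r 0.1224975285145899
lock_tab scene [389.5 268.1] 0.66 [0.4926 0.0767 0.046 ] ang -86.59742059439799 r 0.13475370713009321
tab_outer top [295.9 229.1] 0.6 [0.473  0.3397 0.03  ] ang 95.15874081977542 r 0.1290299291889263
tab_outer scene [262.7 222. ] 0.46 [0.4712 0.3395 0.03  ] ang 95.9745496539248 r 0.1289624240401674
tab_inner top [298.2 228.8] 0.61 [0.4736 0.3343 0.03  ] ang 95.11201004656456 r 0.12363320655335829
tab_inner scene [266.2 222.2] 0.72 [0.4747 0.3337 0.03  ] ang 94.60404678734291 r 0.12292831461072201
tri [0.4708 0.3348 0.0461]
13.5 [0.4608 0.4377 0.1794] y ang -7.343591510400049 tilt [-1.     -0.0002  0.    ] F [ 0.2206  0.4351 -0.0065] -4.0846123377136884e-05 j7 -0.7333853761028986
```

View pics/m1.png

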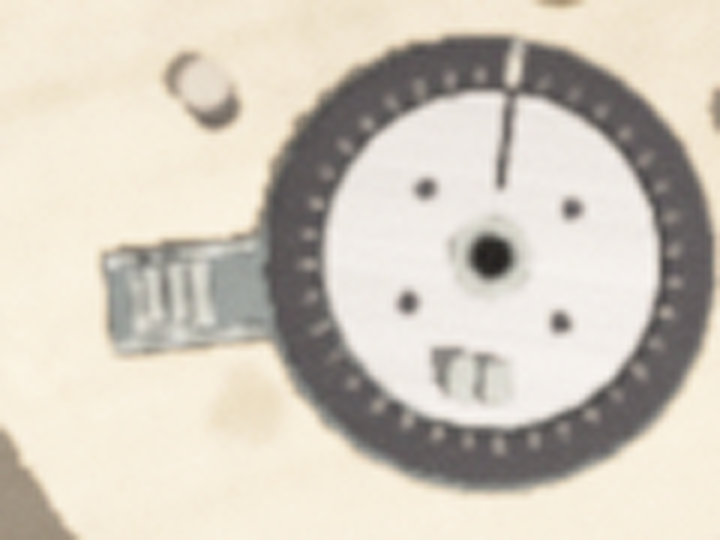

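View pics/m2.png

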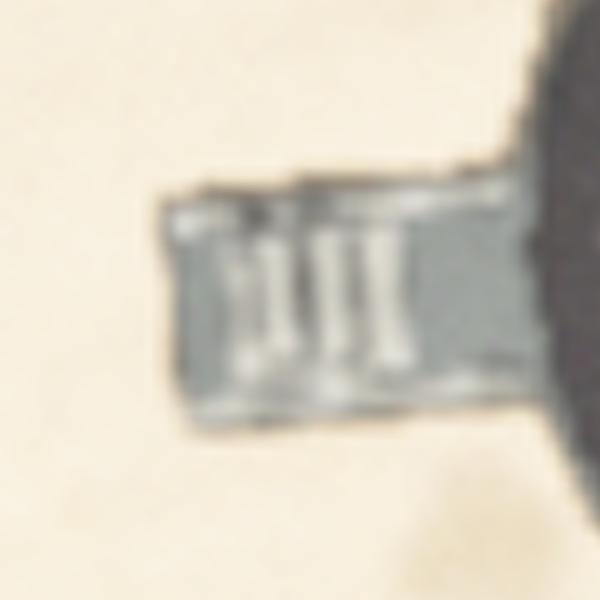

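View pics/m3.png

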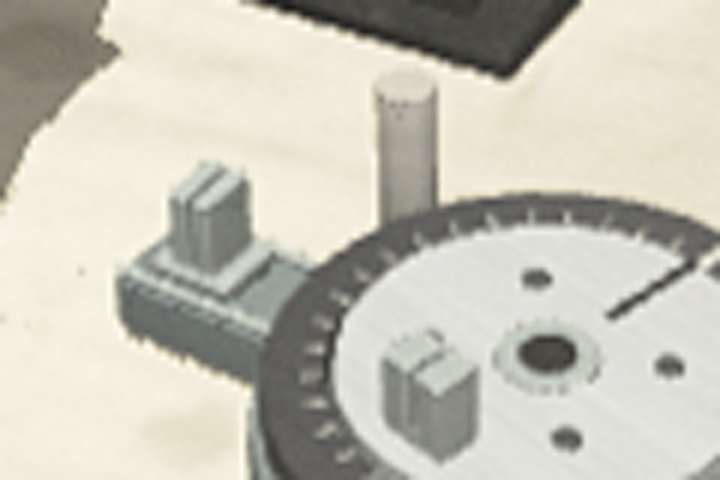

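The tab triangulates to (0.471, 0.335, 0.046). The height matches the text, and the radius of about 124 mm means the slide is about 3–4 mm in. Stage yaw is about 5.1°. I'll turn the tool to face it squarely.

```bash
python3 -m crank '[[0,[0,0,0],[-6.2,0,0]],[0,[0,0,0],[-6.2,0,0]],[0,[0,0,0],[0,0,0]]]'; python3 st.py .4699 .3755 .048
```

```text
clock: 13.88
tcp_pos: [0.4606, 0.4384, 0.1795]
orientation: [1.144, 1.25, -1.144]
wrist_force: [0.6, -0.1, 0.6]
width: 0.0002
13.875 [0.4606 0.4384 0.1795] y ang 5.0441312633336 tilt [-1.     -0.0001 -0.0006] F [ 0.5539 -0.052   0.5954] 0.00024236455582933732 j7 -0.5377535203474698
tool mm [131.5108   3.7585  63.5945]
```

```bash
python3 -m crank '[[0,[0,3.8,20],[0,0,0]],[0,[0,0,30],[0,0,0]],[0,[30,0,13.5],[0,0,0]],[0,[40,0,0],[0,0,0]],[0,[40,0,0],[0,0,0]],[0,[21,0,0],[0,0,0]],[0,[0,0,0],[0,0,0]]]'; python3 st.py .4705 .3700 .048
python3 -c "
from h import *
a=eyes.capture('scene')['pixels'][150:270,210:370];cv2.imwrite('pics/n.png',cv2.resize(a,None,fx=5,fy=5,interpolation=cv2.INTER_CUBIC))"
```

```text
clock: 14.75
tcp_pos: [0.4693, 0.3741, 0.0469]
orientation: [1.141, 1.249, -1.147]
wrist_force: [0.2, -0.6, 0.7]
width: -0.0
14.75 [0.4693 0.3741 0.0469] y ang 5.06975546513826 tilt [-1.     -0.0025  0.0028] F [ 0.2349 -0.5821  0.6931] -5.024575299376592e-06 j7 -0.3752301479457555
tool mm [-1.0877  0.8213  4.1759]
```

View pics/n.png

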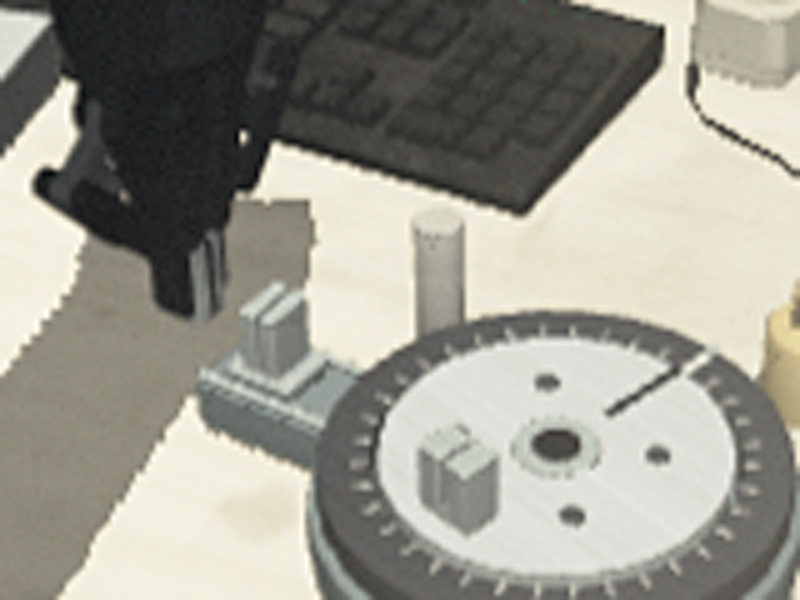

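```bash
python3 -m crank '[[0,[0,0,8],[0,0,0]],[0,[0,0,6],[0,0,0]],[0,[0,0,4],[0,0,0]],[0,[0,0,4],[0,0,0]],[0,[0,0,4],[0,0,0]],[0,[0,0,4],[0,0,0]],[0,[0,0,4],[0,0,0]],[0,[0,0,0],[0,0,0]]]'
cat > tab.py <<'E'
from h import *
s=r.get_obs();R=cv2.Rodrigues(np.array(s["orientation"],float))[0]
o=np.array([-.0889,.996]);d=s["tcp_pos"][:2]-[.4846,.2112];print(s["clock"],"r mm",1000*d@o,"lat",1000*(d@[.996,.0889]),"z",s["tcp_pos"][2],"F tool",np.round(R.T@s["wrist_force"],1))
E
python3 tab.py; python3 ang.py o;python3 tab.py
```

```text
clock: 15.8
tcp_pos: [0.4733, 0.3417, 0.0485]
orientation: [1.143, 1.25, -1.143]
wrist_force: [0.1, 1.4, 1.5]
width: 0.0003
15.8 r mm 130.9938845418519 lat 0.38992317762473755 z 0.04845279536977727 F tool [-1.5  0.2 -1.3]
top idx [np.float64(-8.82), 76] tgt [np.float64(-8.92), 87] diff 0.1
scene idx [np.float64(-8.13), 102] tgt [np.float64(-8.02), 116] diff -0.11
15.9 r mm 130.99263435332117 lat 0.33461774665918903 z 0.04829258127208255 F tool [-0.6  0.1 -1.3]
```

Dial unchanged; the slide is moving. About 8 mm to go, so I'll use small steps and watch the force.

```bash
python3 -m crank '[[0,[0,0,2],[0,0,0]],[0,[0,0,2],[0,0,0]],[0,[0,0,2],[0,0,0]],[0,[0,0,0],[0,0,0]],[0,[0,0,0],[0,0,0]]]'
python3 tab.py; python3 -m crank '[[0,[0,0,0.8],[0,0,0]],[0,[0,0,0.7],[0,0,0]],[0,[0,0,0],[0,0,0]],[0,[0,0,0],[0,0,0]]]';python3 tab.py
```

```text
clock: 16.52
tcp_pos: [0.4738, 0.3356, 0.0483]
orientation: [1.143, 1.25, -1.143]
wrist_force: [1.0, 1.4, 1.1]
width: 0.0001
16.525 r mm 124.88259459215918 lat 0.3014969357458276 z 0.048260704005569185 F tool [-1.1  1.2 -1.3]
clock: 17.02
tcp_pos: [0.4738, 0.3347, 0.0483]
orientation: [1.143, 1.25, -1.143]
wrist_force: [1.0, 2.6, 0.0]
width: 0.0
17.025 r mm 123.93266160366332 lat 0.2186949084500477 z 0.04827441366574331 F tool [-0.   1.2 -2.5]
```

```bash
python3 -m crank '[[0,[0,0,0.7],[0,0,0]],[0,[0,0,0],[0,0,0]],[0,[0,0,0],[0,0,0]]]';python3 tab.py
```

```text
clock: 17.4
tcp_pos: [0.4739, 0.3338, 0.0482]
orientation: [1.143, 1.25, -1.143]
wrist_force: [0.2, 1.8, -0.7]
width: -0.0
17.4 r mm 123.0360109889214 lat 0.19383786687831475 z 0.048231936913624145 F tool [ 0.7  0.3 -1.7]
```

```bash
for i in 1; do python3 -m crank '[[0,[0,0,0.6],[0,0,0]],[0,[0,0,0],[0,0,0]],[0,[0,0,0],[0,0,0]]]';python3 tab.py; done
python3 -m crank '[[0,[0,0,0.6],[0,0,0]],[0,[0,0,0],[0,0,0]],[0,[0,0,0],[0,0,0]]]';python3 tab.py
python3 -c "
from h import *
a=eyes.capture('scene')['pixels'][170:260,230:350];b=eyes.capture('top')['pixels'][180:270,270:390]
cv2.imwrite('pics/q.png',cv2.resize(np.vstack([a,b]),None,fx=3.3,fy=3.3,interpolation=cv2.INTER_CUBIC))"
```

```text
clock: 17.77
tcp_pos: [0.474, 0.3333, 0.0483]
orientation: [1.143, 1.25, -1.143]
wrist_force: [0.7, 2.3, -0.8]
width: 0.0
17.775 r mm 122.5228545714768 lat 0.2502106670494401 z 0.04827974927368134 F tool [ 0.8  0.9 -2.2]
clock: 18.15
tcp_pos: [0.4739, 0.3332, 0.0483]
orientation: [1.143, 1.251, -1.142]
wrist_force: [1.2, 3.6, -1.3]
width: 0.0001
18.15 r mm 122.47804459884132 lat 0.22021713910555565 z 0.04832080803717057 F tool [ 1.3  1.5 -3.5]
```

View pics/q.png

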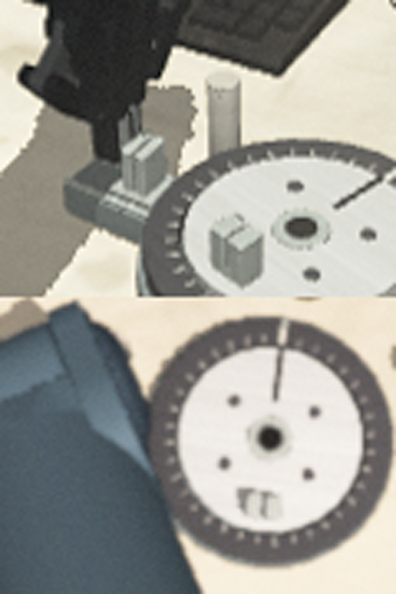

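The force is rising and position has stopped near the expected 123 mm, so it is at the stop. Two more small steps will confirm it, staying well below 15 N.

```bash
python3 -m crank '[[0,[0,0,0.6],[0,0,0]],[0,[0,0,0],[0,0,0]],[0,[0,0,0],[0,0,0]]]';python3 tab.py; python3 -m crank '[[0,[0,0,0.5],[0,0,0]],[0,[0,0,0],[0,0,0]],[0,[0,0,0],[0,0,0]]]';python3 tab.py
```

```text
clock: 18.62
tcp_pos: [0.4739, 0.3331, 0.0483]
orientation: [1.143, 1.251, -1.141]
wrist_force: [1.1, 4.7, -2.0]
width: 0.0
18.625 r mm 122.40144290355863 lat 0.18734345562154023 z 0.04831903491213857 F tool [ 2.   1.5 -4.5]
clock: 19.0
tcp_pos: [0.4739, 0.3331, 0.0483]
orientation: [1.144, 1.252, -1.141]
wrist_force: [2.0, 5.2, -3.4]
width: 0.0001
19.0 r mm 122.37487806790375 lat 0.21380333689686276 z 0.048337706580796384 F tool [ 3.4  2.5 -5. ]
```

It is on the stop: 5 N and no more travel. I'll retreat outward and up, then check everything.

```bash
python3 -m crank '[[0,[0,0,-6],[0,0,0]],[0,[0,0,-20],[0,0,0]],[0,[0,0,-30],[0,0,0]],[0,[-40,0,-30],[0,0,0]],[0,[-40,0,-30],[0,0,0]],[0,[-40,0,0],[0,0,0]],[0,[0,0,0],[0,0,0]]]'
python3 fine.py s; python3 ang.py s2; python3 - <<'E'
from meas import *
np.set_printoptions(precision=4,suppress=True)
P={n:eyes.capture(n) for n in("top","scene")}
for t,z in(("lock_tab",.046),("tab_outer",.03),("tab_inner",.03),("weight_1",0),("jaw_insert_1",0),("roller_1",0)):
    for n in P:
        for d in place_of(P[n],t)[:2]:
            X=atz(P[n],d["centre"],z);v=X[:2]-[.4846,.2112]
            print(t,n,np.round(d["centre"],1),round(d["score"],2),X,"r",np.hypot(*v))
E
python3 st.py
python3 -c "
import cv2,numpy as np
a=cv2.imread('pics/s_scene.png')[180:310,230:400];b=cv2.imread('pics/s_top.png')[160:270,270:420]
cv2.imwrite('pics/s1.png',cv2.resize(a,None,fx=4.5,fy=4.5,interpolation=cv2.INTER_CUBIC));cv2.imwrite('pics/s3.png',cv2.resize(b,None,fx=5,fy=5,interpolation=cv2.INTER_CUBIC))"
```

```text
clock: 19.88
tcp_pos: [0.4653, 0.45, 0.1725]
orientation: [1.148, 1.251, -1.136]
wrist_force: [-0.2, -0.7, 0.3]
width: -0.0001
top axis [0.4848 0.2112] 0.0641 360 axis v 0.05 u 0.18
  idx slope deg -0.61 v0 0.27 v@66 -0.43 | tgt slope -0.77 v@66 -0.38 v0 0.50
  through fitted axis: idx -0.32 tgt -0.43
scene axis [0.4843 0.2113] 0.0637 354 axis v 0.05 u -0.28
  idx slope deg -0.79 v0 1.06 v@66 0.14 | tgt slope 1.99 v@66 0.09 v0 -2.20
  through fitted axis: idx 0.50 tgt 0.27
top idx [np.float64(-8.79), 76] tgt [np.float64(-8.92), 88] diff 0.13
scene idx [np.float64(-8.13), 102] tgt [np.float64(-8.04), 116] diff -0.09
lock_tab top [305.  225.9] 0.71 [0.479  0.3174 0.046 ] r 0.10636237981175967
lock_tab scene [270.8 218.3] 0.7 [0.4744 0.3205 0.046 ] r 0.10976949353816354
tab_outer top [303.9 229.2] 0.62 [0.4724 0.3211 0.03  ] r 0.11055274777356368
tab_outer scene [347.7 225.7] 0.41 [0.5597 0.2034 0.03  ] r 0.0754784731221113
tab_outer scene [272.3 223.8] 0.4 [0.4781 0.3212 0.03  ] r 0.11022656365927795
tab_inner top [307. 197.] 0.63 [0.5478 0.3128 0.03  ] r 0.11968078728300531
tab_inner 
[... 306 characters left out ...]
cene [391.2 264.4] 0.8 [0.5464 0.0984 0.    ] r 0.1285981258134457
weight_1 scene [369.2 231.8] 0.62 [0.6008 0.1784 0.    ] r 0.12075687050922249
jaw_insert_1 top [404.  236.6] 0.88 [0.4514 0.0842 0.    ] r 0.1312258931561949
jaw_insert_1 scene [371.4 295.9] 0.86 [0.4607 0.0882 0.    ] r 0.1253264605402208
roller_1 top [305.9 195.3] 0.59 [0.5561 0.3172 0.    ] r 0.1278311699758637
roller_1 scene [297.3 220.1] 0.65 [0.5444 0.3147 0.    ] r 0.11954030603587566
roller_1 scene [346.4 223.8] 0.62 [0.5945 0.2283 0.    ] r 0.11125624891790241
20.775 [0.4637 0.4472 0.1683] y ang 5.144631980805468 tilt [-1.      0.     -0.0001] F [-0.177   0.6626 -0.1922] -0.0001534830684528881 j7 -0.5301554627893383
```

View pics/s1.png

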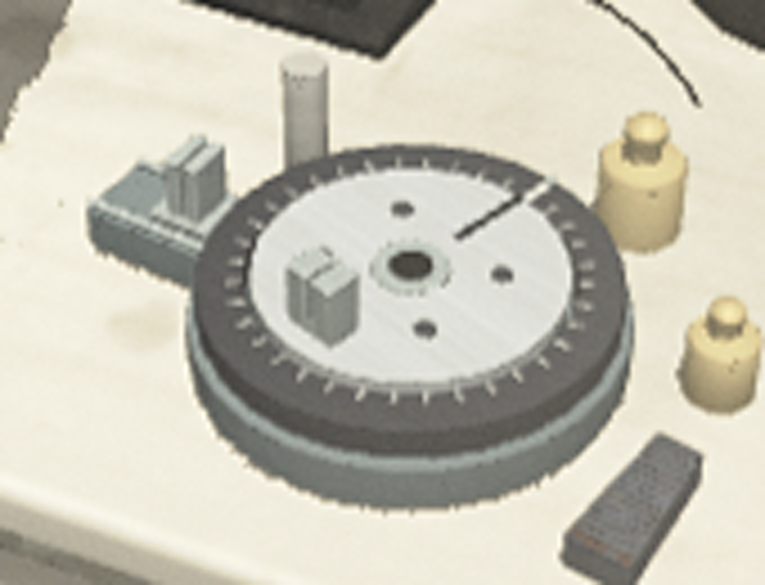

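View pics/s3.png

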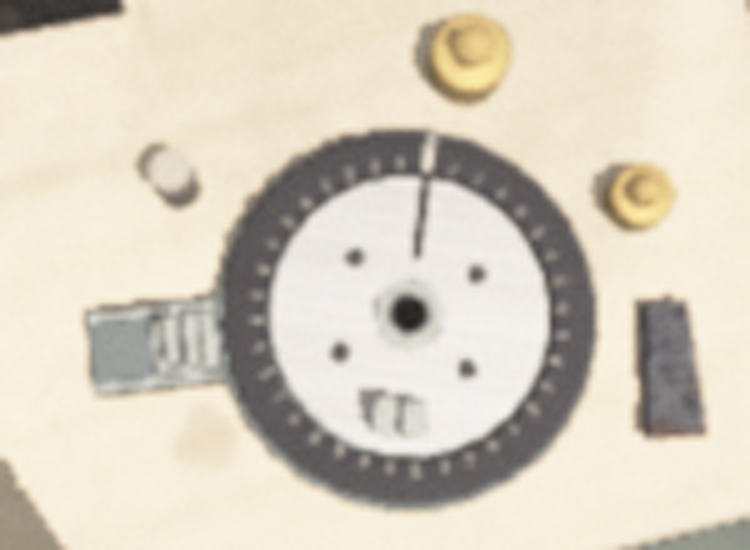

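Dial still right; the tab network reads 106–110 mm against 104 expected, so I'll check it with an overlay of the tab's top outline at 104 mm.

```bash
python3 - <<'E'
from meas import *
A=np.array([.4846,.2112]);o=np.array([-.0889,.996]);l=np.array([.996,.0889])
ims=[]
for n in("top","scene"):
    p=eyes.capture(n);im=None
    for rr in(.104,.108):
        u0=proj(p,[[*(A+.106*o),.05]])[0].astype(int);s=8
        x0,y0=u0[0]-22,u0[1]-22
        q=cv2.resize(p["pixels"][y0:y0+44,x0:x0+44],None,fx=s,fy=s,interpolation=cv2.INTER_CUBIC)
        c=[[*(A+(rr+a)*o+b*l),.060] for a,b in((-.008,-.011),(.008,-.011),(.008,.011),(-.008,.011))]
        uv=((proj(p,c)-[x0,y0]+.5)*s).astype(int)
        cv2.polylines(q,[uv],True,(0,0,255),1);ims.append(q)
cv2.imwrite("pics/t.png",cv2.resize(np.vstack([np.hstack(ims[:2]),np.hstack(ims[2:])]),(600,600)))
E
```

```text
(no output)
```

View pics/t.png

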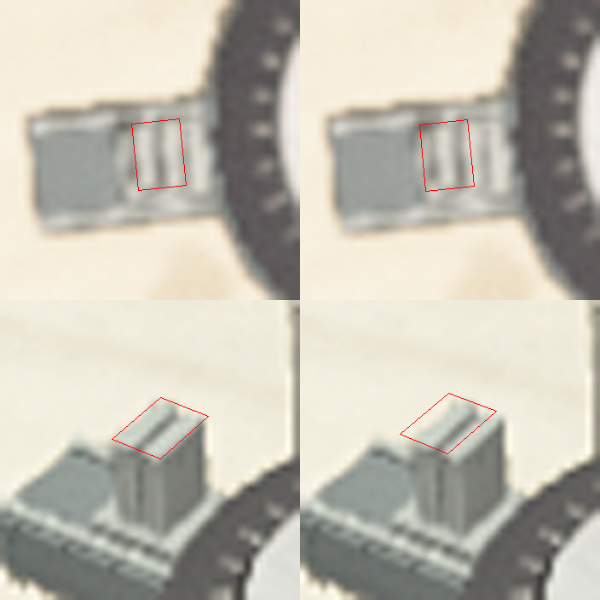

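The 104 mm outline fits the tab in both views and the 108 mm one does not, so the slide is home. Handing in.

```bash
python3 -c "
from station import *
print(close_job())"
```

```text
the job is handed in; nothing more can be done
None
```

The dial is set to the long scale line and the locking slide is fully home. I handed the job in at about 21 s of the 53 s allowed, with the arm clear of everything.

**Dial:** I turned it about 55° clockwise by pushing the lug with the closed fingertips. The last fraction of a degree took a second, gentle push. The index line is now within about 0.1–0.2° of the target line in both cameras. It read the same before and after I pushed the slide.

**Locking slide:** I pushed the tab's outer side until it stopped, at about 5 N with no further travel.
- **Confirming it is home:** the tab outline drawn at 104 mm from the axis, the home position, fits the tab in both views. The 108 mm outline does not.
- **Disagreement:** the network put the tab centre at 106 mm in one view and 110 mm in the other. Its readings have been a few millimetres out throughout, so I relied on the overlay and the stop.

**Everything else:** the fitted dial axis shifted by less than about 0.3 mm, so the stage did not move. The weights, jaw insert and roller look unmoved in the top view. The network's positions for them scatter by up to about 1 cm, so they could not confirm it more closely.

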